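Hold the spring tap half open over the mister

ROBOT

A 6-joint arm with a two-finger parallel gripper is mounted at the origin on the work surface. World frame = base frame: x ahead of the robot, y to its left, z up, the work surface at z = 0. Lengths are in m, angles in rad, forces in N, time in s.
With the tool pointing down it reaches from about 0.375 to 0.9 m from the base axis. Payload 3.1 kg.
Tool frame: the origin (TCP) lies at the very end of the fingers, on their centre line; the grasp point (between the pads) lies 19 mm behind it; z points along the fingers, y is the line along which they close (so a half turn about z gives the same grasp; the last joint's range is limited). The gripper opens to 85 mm and grips with 20 to 120 N. Pads are 22 mm wide; open, the fingers measure 114 mm over their backs; the gripper's body (76 mm by 85 mm) begins 54 mm behind the grasp point. The pads swing forward as they close: fully open they stand 13 mm farther back than shut.
Start: joints at [0.931, 0.527, 1.433, -0, 1.181, -0.178], TCP at [0.278, 0.56, 0.231] pointing down, gripper open.
Joint ranges: [-3.08, 3.08], [-0.75, 2.2], [0.22, 2.44], [-1.43, 4.57], [0, 2.65], [-2.85, 2.85]. Speed limits (rad/s): [2.79, 2.79, 3.14, 3.14, 3.14, 3.14].

INTERFACE

Orientations are given as a unit quaternion [x, y, z, w].
In Python, from station import manip gives the robot as it stands.
- The arm moves only by the shell command python3 -m handwheel 'ROWS' [FORCE]. ROWS is JSON, a list of rows, each a list of 7 numbers: the shift along the world's x, y, z in mm, then the turn, a rotation vector about the world's x, y, z in degrees, then the opening, from 0 (shut) to 1 (fully open). A call has exactly 10 rows; each row shifts and turns the commanded pose from where the row before left it; what a row does not reach is not made up. A row lasts 1/8 s, in which the tool goes at most 62.5 mm and 10.7 degrees, less where a joint would pass 70% of its speed; a pose out of reach is approached as far as the arm can. A call is refused whole if a number of a shift passes 62.5 or a number of a turn 10.7, either way. A call with a gripper value outside its range is refused whole. The fingers move at their own pace and stop on an object; FORCE is the grip in N (left out, the last holds). Time passes only in rows, so rows that do not move let the fingers close, or fill a call up. It gives the time, the measured TCP pose, the force, the opening and the grip force at its end, in the units of the state.
- manip.sense(): the state, without advancing time (a new reading comes with each control period).
- manip.snapshot(name): name is "scene" or "top" or "wrist"; returns the picture (420x560x3 uint8, red, green, blue); there is no depth.
- manip.get_calibration(name): a dict with "K" (3x3 intrinsics, pixels), "rvec" (rotation vector, rad) and "tvec" (3), from world to camera coordinates, as OpenCV has them. Camera axes: x right, y down, z forward; pixel columns grow to the right and rows downward; lengths in m; the calibration is good to about 2 mm. A picture is of the moment at which its call begins: read the wrist's pose just before it. get_calibration takes no time and is no camera call; for the wrist camera it gives the pose at the moment of the call.
- manip.sign_off(): hands the job in; it is judged then, once.
The state is a dict: "t": time; "q": joint angles; "qd": joint speeds; "tau": joint torques, N m; "tcp_pos": TCP position; "tool_rot": TCP orientation; "force": force on the tool from outside, world axes, zero at the start; "ft_torque": the same for the moment, N m; "finger_gap": opening from 0.0 (shut) to 1.0 (fully open); "gripper_force": force on a finger pad.
Only numpy, scipy, OpenCV 4.12 (cv2) and the standard library are available. Lean on these libraries where they do the work, as an engineer would, in place of code of your own. Each camera call takes 0.05 s, during which the arm holds its last target. There are 200 camera calls.

TASK

The water is still off at the main and I am about to turn it on. Find which of the two spouts of the twin tap the open stainless mister bottle stands under, press that spout's spring lever down gently until it is half open, with its paddle level, never all the way to its stop, and keep it there for at least three seconds; the program finishes while still holding the lever half open. Leave the other lever alone, and do not shift the mister or disturb anything else on the counter.

Things in the scene. Friction and masses are not known exactly. Their poses are not given: they have to be found in the camera images.
- tap: fixed chrome twin tap on a steel drip tray (190 x 340 x 12 mm). Origin on the counter under the axis of the central column (36 mm thick); z up; x points away from the spouts, y toward the left spout. A crossbar along y at 215 mm carries at y = +110 and y = -110 mm a valve body with a spout running to -x and, on top, a spring lever also pointing to -x, above the spout. The tray spans x -140 to +50 mm, y -170 to +170 mm
- lever_left (a joint): angle of the left lever (rad): 0 = at rest, shut, its paddle sloping 0.30 rad (17 deg) upward away from the hinge; 0.30 = half open, paddle level; 0.60 = fully open, at its stop, sloping 17 deg downward. Hinge axis along the tap's y, 262 mm above the counter at tap-frame (0, +110 mm). A spring (1.4 N m/rad, pre-wound 0.12 rad) shuts it again when let go: about 2 N downward at the paddle starts it, about 6 N holds it half open, 11 N takes it to the stop
- lever_right (a joint): angle of the right lever (rad): 0 = at rest, shut, its paddle sloping 0.30 rad (17 deg) upward away from the hinge; 0.30 = half open, paddle level; 0.60 = fully open, at its stop, sloping 17 deg downward. Hinge axis along the tap's y, 262 mm above the counter at tap-frame (0, -110 mm). A spring (1.4 N m/rad, pre-wound 0.12 rad) shuts it again when let go: about 2 N downward at the paddle starts it, about 6 N holds it half open, 11 N takes it to the stop
- paddle_left (a point): centre of the upper face of the left lever's paddle, the place to press; it moves with the lever. The chrome lever is a flat bar 8 mm thick, 16 mm wide near the hinge, ending in a paddle 44 mm long (radially) and 30 mm wide; this point is 92 mm from the hinge, toward the tap's -x, and the end is 114 mm from it. Height of this point above the counter: 293 mm at rest, 266 mm when level (half open)
- paddle_right (a point): centre of the upper face of the right lever's paddle, the place to press; it moves with the lever. The chrome lever is a flat bar 8 mm thick, 16 mm wide near the hinge, ending in a paddle 44 mm long (radially) and 30 mm wide; this point is 92 mm from the hinge, toward the tap's -x, and the end is 114 mm from it. Height of this point above the counter: 293 mm at rest, 266 mm when level (half open)
- spout_left (a point): mouth of the left spout (22 mm across, facing down, 184 mm above the counter), under the left lever; at tap-frame (-75, +110, 184) mm
- spout_right (a point): mouth of the right spout (22 mm across, facing down, 184 mm above the counter), under the right lever; at tap-frame (-75, -110, 184) mm
- mister: open stainless steel mister bottle with its spray head taken off: 70 mm thick, shoulder at 100 mm, open neck 38 mm thick, 150 mm tall in all; loose, standing on the tray under one of the spouts, 22 mm below it. Origin at the centre of its underside, z up
- mister_mouth (a point): centre of the mister's open mouth, 150 mm above its underside
- cloche: bell-shaped green glass cloche with a ball knob, mouth down, 110 mm across, 142 mm tall, standing under the other spout; origin at the centre of its foot. Bystander
- spray_head: the mister's black spray head, 42 mm thick, 54 mm tall, standing on the tray between the two spouts; origin at its foot. Bystander
- garden_fork: hand fork with black rubber grip, 250 mm long along its x, lying on the counter at the side of the tap; 28 mm high; origin where the grip meets the steel neck. Bystander
- pot: empty terracotta pot, 100 mm across, 90 mm tall, on the other side of the tap; origin at its foot. Bystander
- marker0: cedar plant marker, 22 mm wide, 6 mm thick and about 140 mm long along its x, lying flat; origin on the underside. Bystander, to the left of the tap, near the pot
- marker1: cedar plant marker, 22 mm wide, 6 mm thick and about 140 mm long along its x, lying flat; origin on the underside. Bystander, to the right of the tap
- marker2: cedar plant marker, 22 mm wide, 6 mm thick and about 140 mm long along its x, lying flat; origin on the underside. Bystander, to the left of the tap
There are look-alikes about, which are no part of the job. What is shaped like the mister but yellow is not meant.

How it is judged:
By the outcome, as a careful person would: the job done as asked, in the order asked, and still so for the second after the job is handed in, while the arm keeps its last pose, push and grip.
It also fails if it takes over 38 s, if anything falls off the work surface, if the arm or the gripper's body presses on something with over 40 N, if the wrist force passes 120 N, or if a joint passes its speed limit or range.

## Working session

There is one attempt and no reset: what is moved stays moved. The work goes in short steps, Python scripts to look and compute and a shell command to move; the robot and the scene stay as the last step left them, time stands still between calls to the robot, and variables do not carry over. Pictures are saved under pics/ and viewed, at most 10 in all, crops included, and the job is handed in when it is done.

```bash
mkdir -p pics; python3 - <<'E'
from station import manip
import cv2
for n in("scene","top"):
    im=manip.snapshot(n); cv2.imwrite(f"pics/{n}0.png",cv2.resize(im[:,:,::-1],(800,600),interpolation=cv2.INTER_CUBIC))
    c=manip.get_calibration(n);print(n,c)
s=manip.sense();print(s)
E
```

```text
scene {'K': array([[492.44150917,   0.        , 289.89769809],
       [  0.        , 492.44150917, 208.31733273],
       [  0.        ,   0.        ,   1.        ]]), 'rvec': array([ 1.12944889,  2.26485416, -1.11634724]), 'tvec': array([ 0.33769147, -0.13957466,  1.88073892])}
top {'K': array([[484.32629658,   0.        , 278.20267581],
       [  0.        , 484.32629658, 211.64401925],
       [  0.        ,   0.        ,   1.        ]]), 'rvec': array([ 2.19106366, -2.18887755,  0.06932032]), 'tvec': array([0.01348764, 0.56160128, 1.82642612])}
{'t': 0.1, 'q': array([ 9.31513875e-01,  5.28397638e-01,  1.43378631e+00,  3.61172233e-06,
        1.18136351e+00, -1.78498242e-01]), 'qd': array([-0.00177545, -0.00171558, -0.00450004,  0.00159989, -0.00125728,
       -0.00056309]), 'tau': array([ 4.74050665e-06, -4.43299055e+01, -1.78589630e+01, -2.00702734e-04,
        3.79034725e-03, -1.24467519e-06]), 'tcp_pos': array([0.27749074, 0.55930765, 0.23041258]), 'tool_rot': array([ 2.28359846e-01,  9.73576307e-01, -8.96160106e-04, -3.90137450e-04]), 'force': array([ 0.70282503, -0.46113941,  0.43166926]), 'ft_torque': array([ 0.02032123,  0.00813166, -0.02057844]), 'gripper_force': 0.0, 'finger_gap': 0.9986126096877367}
```

View pics/scene0.png

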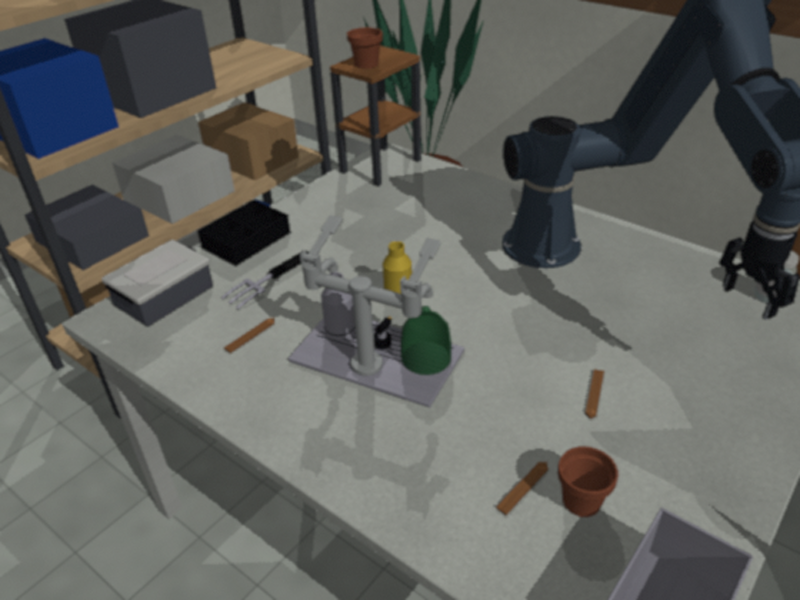

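View pics/top0.png

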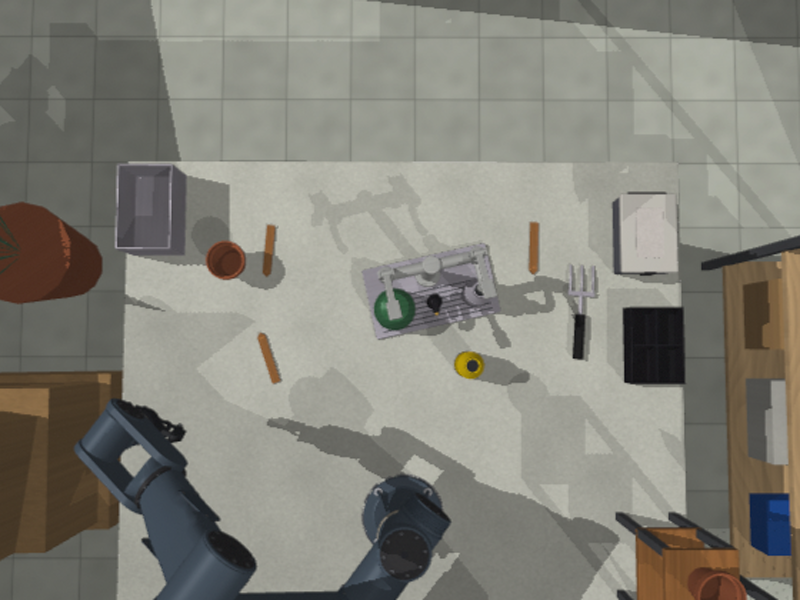

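The scene view looks back at the robot. The green cloche (425,340) is under one spout and a grey bottle (337,310) under the other. A yellow look-alike stands in front at (397,265). In the top view the cloche is under the left spout (395,308), the grey bottle under the right one (477,292), and the yellow bottle is off the tray at (470,365). I'll confirm in an enlarged crop.

```bash
cat > h.py <<'E'
import numpy as np,cv2
from station import manip
def cam(n):
    c=manip.get_calibration(n);return c["K"],cv2.Rodrigues(c["rvec"])[0],np.array(c["tvec"]).ravel(),c
def at(n,u,v,z):
    K,R,t,_=cam(n);d=R.T@np.linalg.solve(K,[u,v,1]);o=-R.T@t;return o+d*(z-o[2])/d[2]
def proj(n,P):
    K,R,t,c=cam(n);return cv2.projectPoints(np.array(P,float).reshape(-1,3),R,t,K,None)[0].reshape(-1,2)
def crop(n,src,u0,v0,w,h,out,k=5):
    im=src[v0:v0+h,u0:u0+w];cv2.imwrite(out,cv2.resize(im,None,fx=k,fy=k,interpolation=cv2.INTER_CUBIC))
E
python3 - <<'E'
from h import *
for n,a in(("top",(250,160,110,85)),("scene",(195,145,135,140))):
    im=manip.snapshot(n)[:,:,::-1]
    crop(n,im,*a,f"pics/{n}1.png",7 if n=="top" else 4)
E
```

```text
(no output)
```

View pics/top1.png

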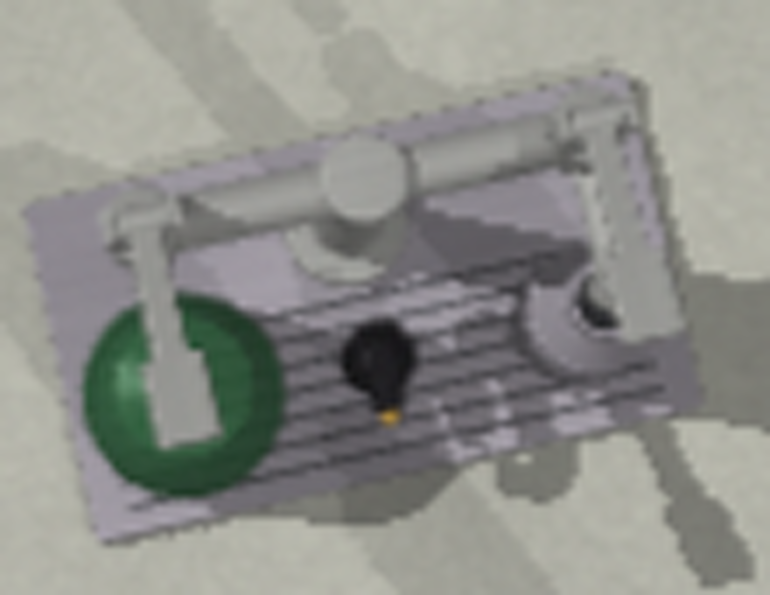

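View pics/scene1.png

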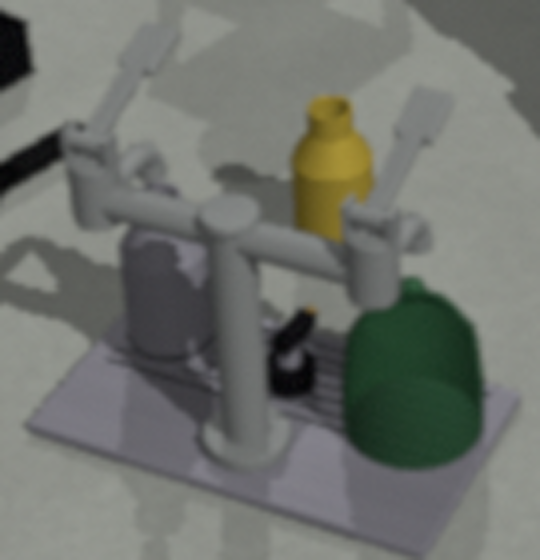

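The grey steel bottle (top crop 560,320; scene crop 165,290) stands under the right spout. The cloche is under the left one, and the yellow bottle is not on the tray. So it is the right lever. Next I fit the tap pose from the tray corners and paddle ends in both views.

```bash
python3 - <<'E'
from h import *
from scipy.optimize import least_squares
L={'RL':(50,170,12),'FL':(-140,170,12),'FR':(-140,-170,12),'RR':(50,-170,12)}
ex,ez=-107.7,299.5
for s,y in(('l',110),('r',-110)):
    L[s+'+']=(ex,y+15,ez);L[s+'-']=(ex,y-15,ez)
T={'RL':(22,205),'FL':(105,540),'FR':(705,400),'RR':(638,75),'l+':(162,448),'l-':(222,436),'r+':(620,343),'r-':(683,328)}
S={'RR':(25,428),'RL':(425,553),'FL':(520,400),'l-':(415,88),'l+':(455,95)}
obs=[("top",k,250+u/7-.43,160+v/7-.43) for k,(u,v) in T.items()]+[("scene",k,195+u/4-.4,145+v/4-.4) for k,(u,v) in S.items()]
def w(p,P):
    c,s=np.cos(p[2]),np.sin(p[2]);P=np.array(P,float)/1000
    return np.stack([p[0]+c*P[...,0]-s*P[...,1],p[1]+s*P[...,0]+c*P[...,1],P[...,2]],-1)
def res(p): return np.concatenate([proj(n,w(p,L[k]))[0]-(u,v) for n,k,u,v in obs])
r=least_squares(res,[.7,0,0.2],loss='soft_l1');p=r.x
print(p,np.degrees(p[2]));
for o,e in zip(obs,r.fun.reshape(-1,2)) : print(o[:2],e.round(1))
for nm,P in(("padR rest",(-86.7,-110,293)),("padR level",(-92,-110,266)),("endR",(-114,-110,266)),("hinge",(0,-110,262)),("endL",(-108,110,299))): print(nm,w(p,P).round(4))
print("mister est by top mouth",at("top",250+590/7-.4,160+300/7-.4,.162), "spoutR",w(p,(-75,-110,184)))
print("yellow",at("top",472/800*560,365/600*420,.15))
E
```

```text
[ 0.63884831 -0.06455571  0.22228255] 12.735852137330228
('top', 'RL') [-0.1 -0.2]
('top', 'FL') [-1.2  0.4]
('top', 'FR') [0.  0.8]
('top', 'RR') [-1.7 -1. ]
('top', 'l+') [-0.5 -0.2]
('top', 'l-') [-0.  -0.6]
('top', 'r+') [ 0.6 -0.2]
('top', 'r-') [ 0.6 -0.1]
('scene', 'RR') [-0.2 -0.9]
('scene', 'RL') [-0.2  0.3]
('scene', 'FL') [ 0.4 -2.1]
('scene', 'l-') [ 0.  -0.8]
('scene', 'l+') [-0.1 -0.2]
padR rest [ 0.5785 -0.191   0.293 ]
padR level [ 0.5734 -0.1921  0.266 ]
endR [ 0.5519 -0.197   0.266 ]
hinge [ 0.6631 -0.1718  0.262 ]
endL [0.5093 0.0189 0.299 ]
mister est by top mouth [ 0.58507584 -0.18143678  0.162     ] spoutR [ 0.58994377 -0.1883836   0.184     ]
yellow [ 0.39907827 -0.16941812  0.15      ]
```

The fit agrees to about 1–2 px (3–5 mm) and the spout lies over the bottle. I'll close the gripper, rise, and cross high over the tap towards the right paddle.

```bash
python3 -m handwheel '[[0,0,57,0,0,0,0],[0,0,57,0,0,0,0],[0,0,56,0,0,0,0],[18,-46,0,0,0,-3.2,0],[18,-46,0,0,0,-3.2,0],[18,-46,0,0,0,-3.2,0],[18,-46,0,0,0,-3.2,0],[18,-46,0,0,0,-3.2,0],[18,-46,0,0,0,-3.2,0],[18,-46,0,0,0,-3.2,0]]' 20
python3 -m handwheel '[[18,-46,0,0,0,-3.2,0],[18,-46,0,0,0,-3.2,0],[18,-46,0,0,0,-3.2,0],[18,-46,0,0,0,-3.2,0],[18,-46,0,0,0,-3.2,0],[18,-46,0,0,0,-3.2,0],[18,-46,0,0,0,-3.2,0],[18,-46,0,0,0,-3.2,0],[18,-46,0,0,0,-3.2,0],[0,0,0,0,0,0,0]]'
```

```text
t: 1.45
tcp_pos: [0.4041, 0.2363, 0.4013]
tool_rot: [0.414, 0.91, 0.0, 0.0]
force: [0.9, 0.5, 0.2]
finger_gap: -0.0
gripper_force: 0.0
t: 2.7
tcp_pos: [0.5665, -0.1796, 0.4]
tool_rot: [0.628, 0.778, -0.0, -0.0]
force: [-0.3, 0.7, -0.3]
finger_gap: -0.003
gripper_force: 0.0
```

```bash
python3 -m handwheel '[[3,-6,0,0,0,0,0],[4,-6.5,0,0,0,0,0],[0,0,-20,0,0,0,0],[0,0,-20,0,0,0,0],[0,0,-20,0,0,0,0],[0,0,-15,0,0,0,0],[0,0,-8,0,0,0,0],[0,0,0,0,0,0,0],[0,0,0,0,0,0,0],[0,0,0,0,0,0,0]]'
python3 - <<'E'
from h import *
a=manip.snapshot("wrist")[:,:,::-1]; b=manip.snapshot("scene")[:,:,::-1]
print(proj("wrist",[[.5785,-.191,.293],[.5734,-.192,.317]]))
b=cv2.resize(b[130:250,190:290],None,fx=4.8,fy=4.8,interpolation=cv2.INTER_CUBIC)
a=cv2.resize(a[:,:][:,160:400] if 0 else a,None,fx=.55,fy=.55,interpolation=cv2.INTER_AREA)
o=np.zeros((576,800,3),np.uint8);o[:,:480]=b;o[:231,480:788]=a
cv2.imwrite("pics/w2.png",o)
E
```

```text
t: 3.95
tcp_pos: [0.5733, -0.1889, 0.3191]
tool_rot: [0.627, 0.779, 0.0, 0.001]
force: [-0.6, -0.8, -0.2]
finger_gap: -0.002
gripper_force: 0.0
[[293.07249213 248.89545455]
 [284.05963047 268.20848951]]
```

View pics/w2.png

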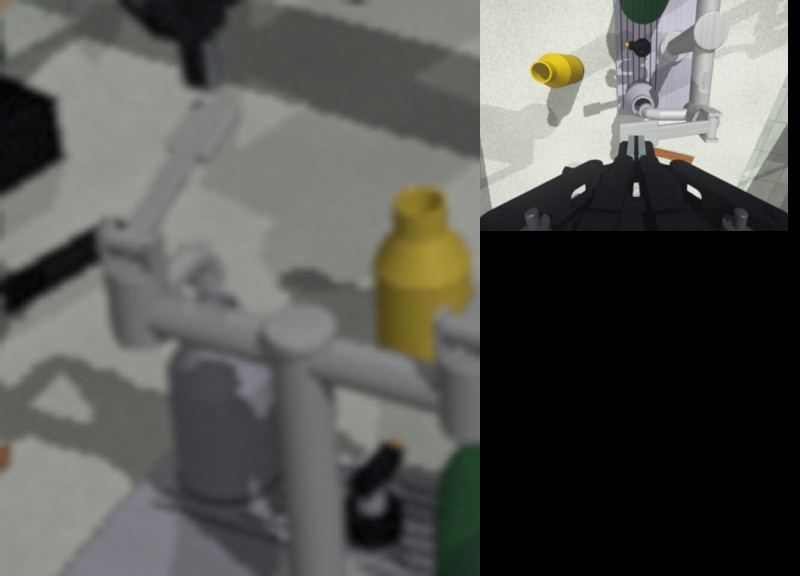

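The bottle in the wrist view also stands under this spout, and the fingertips (635,145) hover at the paddle (640,130). I'll check the sideways alignment in a full-resolution wrist crop.

```bash
python3 - <<'E'
from h import *
s=manip.sense();print(s["tcp_pos"],s["force"])
a=manip.snapshot("wrist")[:,:,::-1]
crop("wrist",a,225,170,220,130,"pics/w3.png",3.6)
c,sn=np.cos(.2223),np.sin(.2223)
for x,y,z in((-107.7,-95,299.5),(-107.7,-125,299.5),(-65.7,-95,286.5),(-65.7,-125,286.5),(0,-110,262)):
    P=[.63885+(c*x-sn*y)/1e3,-.06456+(sn*x+c*y)/1e3,z/1e3]; print(((proj("wrist",P)[0]-(225,170))*3.6).round())
print(((proj("wrist",s["tcp_pos"])[0]-(225,170))*3.6).round())
E
```

```text
[ 0.57308341 -0.18884124  0.318871  ] [ 0.21182703 -0.18855828  0.17725087]
[107. 210.]
[113. 390.]
[376. 181.]
[370. 351.]
[710. 214.]
[216. 340.]
```

View pics/w3.png

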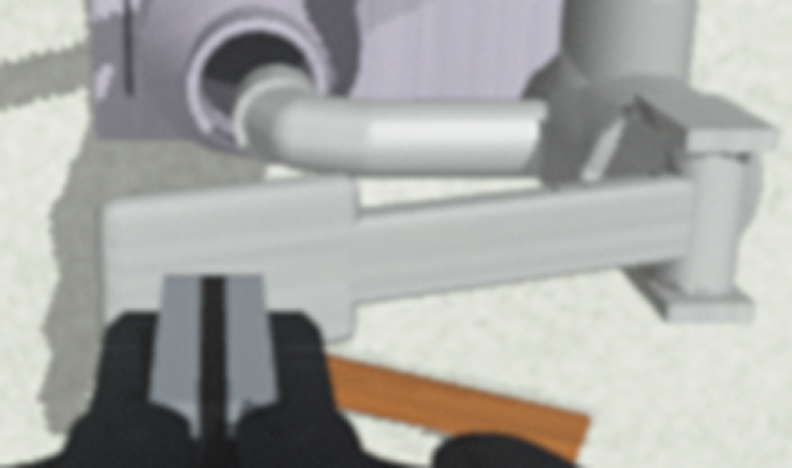

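The paddle centre is within 2–3 mm of the fit and the tip is over it. I'll trim slightly and come down to first contact.

```bash
python3 -m handwheel '[[-2,-1.5,-4,0,0,0,0],[0,0,-4,0,0,0,0],[0,0,-4,0,0,0,0],[0,0,-4,0,0,0,0],[0,0,-4,0,0,0,0],[0,0,-4,0,0,0,0],[0,0,-4,0,0,0,0],[0,0,-3,0,0,0,0],[0,0,0,0,0,0,0],[0,0,0,0,0,0,0]]'
```

```text
t: 5.35
tcp_pos: [0.5709, -0.1903, 0.2875]
tool_rot: [0.627, 0.779, -0.0, 0.0]
force: [-1.4, -1.2, 2.9]
finger_gap: -0.001
gripper_force: 1.2
```

```bash
python3 -m handwheel '[[0,0,-3,0,0,0,0],[0,0,-3,0,0,0,0],[0,0,-3,0,0,0,0],[0,0,-3,0,0,0,0],[0,0,-2,0,0,0,0],[0,0,-2,0,0,0,0],[0,0,-1,0,0,0,0],[0,0,0,0,0,0,0],[0,0,0,0,0,0,0],[0,0,0,0,0,0,0]]'
```

```text
t: 6.6
tcp_pos: [0.5702, -0.1903, 0.2702]
tool_rot: [0.627, 0.779, -0.001, -0.001]
force: [-2.4, -2.2, 5.3]
finger_gap: -0.0
gripper_force: 2.5
```

```bash
python3 -m handwheel '[[0,0,-2,0,0,0,0],[0,0,-1,0,0,0,0],[0,0,-1,0,0,0,0],[0,0,0,0,0,0,0],[0,0,0,0,0,0,0],[0,0,0,0,0,0,0],[0,0,0,0,0,0,0],[0,0,0,0,0,0,0],[0,0,0,0,0,0,0],[0,0,0,0,0,0,0]]'
python3 - <<'E'
from h import *
print(manip.sense()["tcp_pos"],manip.sense()["force"])
a=manip.snapshot("wrist")[:,:,::-1]; b=manip.snapshot("scene")[:,:,::-1]
o=np.zeros((600,800,3),np.uint8)
o[:300,:750]=cv2.resize(a[170:290,200:500],None,fx=2.5,fy=2.5,interpolation=cv2.INTER_CUBIC)
o[300:,:500]=cv2.resize(b[130:205,190:315],None,fx=4,fy=4,interpolation=cv2.INTER_CUBIC)
cv2.imwrite("pics/w4.png",o)
# level-model prediction of paddle corners and end in both
c,sn=np.cos(.2223),np.sin(.2223)
for th in(0.2,.3,.4):
  e=.3-th
  for r,y in((114,-95),(70,-95),(70,-125)):
    x=-r*np.cos(e)+4*np.sin(e);z=262+r*np.sin(e)+4*np.cos(e)
    P=[.63885+(c*x-sn*y)/1e3,-.06456+(sn*x+c*y)/1e3,z/1e3]
    print(th,r,y,((proj("wrist",P)[0]-(200,170))*2.5).round(),((proj("scene",P)[0]-(190,130))*4+(0,300)).round())
E
```

```text
t: 7.85
tcp_pos: [0.5702, -0.1904, 0.2664]
tool_rot: [0.627, 0.779, -0.001, -0.0]
force: [-4.0, -1.1, 5.6]
finger_gap: -0.001
gripper_force: 2.9
[ 0.57024562 -0.19037044  0.26635447] [-4.00285872 -1.12274253  5.58846331]
0.2 114 -95 [109. 199.] [202. 409.]
0.2 70 -95 [350. 189.] [173. 444.]
0.2 70 -125 [343. 332.] [138. 435.]
0.3 114 -95 [111. 175.] [204. 422.]
0.3 70 -95 [340. 174.] [175. 452.]
0.3 70 -125 [334. 312.] [139. 443.]
0.4 114 -95 [118. 154.] [205. 435.]
0.4 70 -95 [334. 161.] [175. 460.]
0.4 70 -125 [329. 294.] [140. 451.]
```

View pics/w4.png

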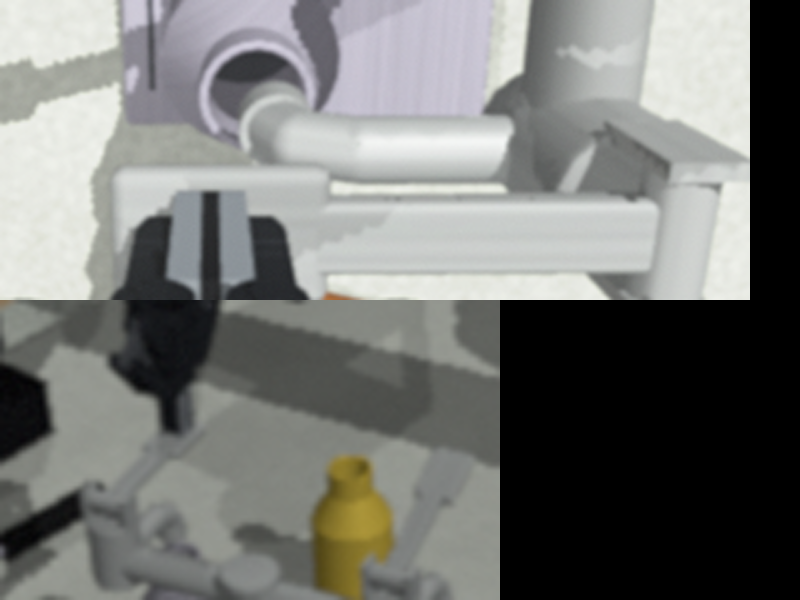

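The paddle's far edge runs level in the wrist view, from (115,170) to (328,168). That matches the 0.30 rad prediction, and TCP z = 266 mm with 5.6 N agrees. The other lever is still raised. Now I hold.

```bash
python3 -m handwheel '[[0,0,0,0,0,0,0],[0,0,0,0,0,0,0],[0,0,0,0,0,0,0],[0,0,0,0,0,0,0],[0,0,0,0,0,0,0],[0,0,0,0,0,0,0],[0,0,0,0,0,0,0],[0,0,0,0,0,0,0],[0,0,0,0,0,0,0],[0,0,0,0,0,0,0]]'
python3 -m handwheel '[[0,0,0,0,0,0,0],[0,0,0,0,0,0,0],[0,0,0,0,0,0,0],[0,0,0,0,0,0,0],[0,0,0,0,0,0,0],[0,0,0,0,0,0,0],[0,0,0,0,0,0,0],[0,0,0,0,0,0,0],[0,0,0,0,0,0,0],[0,0,0,0,0,0,0]]'
python3 -m handwheel '[[0,0,0,0,0,0,0],[0,0,0,0,0,0,0],[0,0,0,0,0,0,0],[0,0,0,0,0,0,0],[0,0,0,0,0,0,0],[0,0,0,0,0,0,0],[0,0,0,0,0,0,0],[0,0,0,0,0,0,0],[0,0,0,0,0,0,0],[0,0,0,0,0,0,0]]'
python3 -m handwheel '[[0,0,0,0,0,0,0],[0,0,0,0,0,0,0],[0,0,0,0,0,0,0],[0,0,0,0,0,0,0],[0,0,0,0,0,0,0],[0,0,0,0,0,0,0],[0,0,0,0,0,0,0],[0,0,0,0,0,0,0],[0,0,0,0,0,0,0],[0,0,0,0,0,0,0]]'
```

```text
t: 9.2
tcp_pos: [0.5702, -0.1904, 0.2663]
tool_rot: [0.627, 0.779, -0.001, -0.0]
force: [-3.7, -1.2, 6.0]
finger_gap: -0.004
gripper_force: 2.9
t: 10.45
tcp_pos: [0.5702, -0.1904, 0.2663]
tool_rot: [0.627, 0.779, -0.001, -0.0]
force: [-3.8, -0.8, 5.4]
finger_gap: -0.001
gripper_force: 2.9
t: 11.7
tcp_pos: [0.5703, -0.1904, 0.2663]
tool_rot: [0.627, 0.779, -0.001, -0.0]
force: [-4.0, -1.1, 5.7]
finger_gap: 0.0
gripper_force: 2.9
t: 12.95
tcp_pos: [0.5703, -0.1904, 0.2664]
tool_rot: [0.627, 0.779, -0.001, -0.0]
force: [-4.1, -0.6, 6.4]
finger_gap: -0.002
gripper_force: 2.9
```

Steady for 5 s, so I hand in.

```bash
python3 -c "from station import manip; print(manip.sign_off())"
```

```text
the job is handed in; nothing more can be done
None
```

The stainless mister stands under the right spout; I pressed the right lever to half open (paddle level, about 6 N), held it there for 5 s, and handed in with the arm still holding it, having touched nothing else.

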